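Secure the mortising bench: clip the chisels, tug the cases

ROBOT

A 7-joint arm with a two-finger parallel gripper is mounted at the origin on the work surface. World frame = base frame: x ahead of the robot, y to its left, z up, the work surface at z = 0. Lengths are in mm, angles in rad, forces in N, time in s.
With the tool pointing down it reaches from about 400 to 875 mm from the base axis. Payload 19.3 kg.
Tool frame: the origin (TCP) lies at the very end of the fingers, on their centre line; the grasp point (between the pads) lies 19 mm behind it (grip_point_offset is the z of the grasp point in the tool frame, in mm); z points along the fingers, y is the line along which they close (so a half turn about z gives the same grasp; the last joint's range is limited). The gripper opens to 85 mm and grips with 20 to 120 N. Pads are 22 mm wide; open, the fingers measure 114 mm over their backs; the gripper's body (76 mm by 85 mm) begins 54 mm behind the grasp point. The pads swing forward as they close: fully open they stand 13 mm farther back than shut.
Start: joints at [-1.32, 0.521, -0.036, 1.599, 0.021, 1.021, -0.113], TCP at [197.097, 593.1, 231.291] pointing down, gripper open.
Joint ranges: [-2.91, 2.91], [-0.3, 2.13], [-1.5, 1.42], [0.17, 2.43], [-1.26, 4.41], [0.16, 1.93], [-2.52, 2.52]. Speed limits (rad/s): [1.89, 1.89, 2.39, 2.39, 3.01, 3.01, 3.01].

INTERFACE

Orientations are given as a 3x3 rotation matrix whose columns are the frame's x, y, z axes.
In Python, from workcell import movep, movel, goto_joints, open_gripper, clamp, wait, inverse_kinematics, read_state, camera, PlanningError, finish_job, grip_point_offset gives the robot as it stands. Calls block until the motion is done:
- movep(position, orientation): joint-space move of the TCP to a pose.
- movel(position, frame=None, max_speed=150, guard=None): straight line of the TCP; frame=None keeps the orientation; max_speed is the mean speed in mm/s. With guard (N) it stops when the force on the tool has changed by that much, and returns True; else False.
- goto_joints(angles): joint-space move.
- open_gripper() and clamp(): open the fingers fully, or close them until they stop; the grip force is fixed at half the most.
- wait(seconds).
- inverse_kinematics(position, orientation): joint angles nearest the present ones, or None.
- read_state(): the state.
- camera(name): name is "scene" or "top" or "wrist"; returns a dict with "image" (420x560x3 uint8, blue, green, red), "range_z" (420x560 float32, mm along the optical axis (not along the pixel's ray), 0 where there is no reading), "fx", "fy", "cx", "cy" (pixels), "cam_to_world" (4x4, takes a point from camera to world coordinates). Camera axes: x right, y up, looking along -z (the intrinsics and any distortion apply to the point x, -y, -z); pixel columns grow to the right and rows downward; lengths in mm; the calibration is good to about 2 mm. A picture is of the moment at which its call begins.
A pose or a line that the arm cannot do raises PlanningError and nothing moves.
- finish_job(): hands the job in; it is judged then, once.
The state is a dict: "time": time; "qpos": joint angles; "qvel": joint speeds; "joint_efforts": joint torques, N m; "eef_pos": TCP position; "tool_rot": TCP orientation; "ft_force": force on the tool from outside, world axes, zero at the start; "torque": the same for the moment, N m; "finger_gap": finger opening in mm; "gripper_force": force on a finger pad.
Only numpy, scipy, OpenCV 4.12 (cv2) and the standard library are available. Lean on these libraries where they do the work, as an engineer would, in place of code of your own. Each camera call takes 0.05 s, during which the arm holds its last target. There are 200 camera calls.

TASK

Secure this mortising bench before it is rolled away: click each loose mortise chisel down fully home into its own size of clips on the rail (smallest at the yellow end), roughly centred. Also see to the tool cases, which all look shut: give each one's pull a firm upward tug, first the yellow case, then the red, then the blue, and snap shut any whose lid comes up, so that every lid ends caught. Do not disturb anything else on the bench.

Things in the scene. Friction and masses are not known exactly. Their poses are not given: they have to be found in the camera images.
- case_small: The small tool case, yellow plastic, fixed to the bench: 110 mm deep (x) x 84 mm wide (y) x 46 mm high without its 14 mm lid. Origin: centre of its underside. Its -x face, with a steel catch in the middle, is the front and roughly faces the robot.
- lid_small (a joint): Its lid, rad: hinged on the case's back (+x) upper edge, opens upward to 1.2, falls by its weight (200 g). Under 0.01 = caught; about 0.07 to 0.09 = resting loose on the catch, front 8 mm up, hard to see under the skirt. A loose lid snaps past the catch to 0 when pressed down at its front (also on or by the pull) with 10 to 15 N; a caught one resists over 25 N.
- pull_small (a joint): The sprung pull in that lid: m drawn out of the lid, 0 to 0.012. Stays at 0 below 1.8 N, 0.006 at 4.5 N, 0.012 at 7.2 N, springs back. A loose lid rises with its pull still near 0.
- grip_small (a point): Point in that pull, an upright black blade on the lid with an orange top: 36 mm long (x), 14 mm thick (y), 36 mm tall. The point lies 25 mm above the lid's top (11 mm below the blade's top), on the case's centre line, 20 mm behind its front face, 90 mm from the hinge. Axes: the lid's (the case's when shut).
- case_medium: The medium tool case, red plastic, fixed to the bench: 118 mm deep (x) x 104 mm wide (y) x 54 mm high without its 14 mm lid. Origin: centre of its underside. Its -x face, with a steel catch in the middle, is the front and roughly faces the robot.
- lid_medium (a joint): Its lid, rad: hinged on the case's back (+x) upper edge, opens upward to 1.2, falls by its weight (200 g). Under 0.01 = caught; about 0.07 to 0.09 = resting loose on the catch, front 8 mm up, hard to see under the skirt. A loose lid snaps past the catch to 0 when pressed down at its front (also on or by the pull) with 10 to 15 N; a caught one resists over 25 N.
- pull_medium (a joint): The sprung pull in that lid: m drawn out of the lid, 0 to 0.012. Stays at 0 below 1.8 N, 0.006 at 4.5 N, 0.012 at 7.2 N, springs back. A loose lid rises with its pull still near 0.
- grip_medium (a point): Point in that pull, an upright black blade on the lid with an orange top: 36 mm long (x), 14 mm thick (y), 36 mm tall. The point lies 25 mm above the lid's top (11 mm below the blade's top), on the case's centre line, 20 mm behind its front face, 98 mm from the hinge. Axes: the lid's (the case's when shut).
- case_large: The large tool case, blue plastic, fixed to the bench: 126 mm deep (x) x 124 mm wide (y) x 62 mm high without its 14 mm lid. Origin: centre of its underside. Its -x face, with a steel catch in the middle, is the front and roughly faces the robot.
- lid_large (a joint): Its lid, rad: hinged on the case's back (+x) upper edge, opens upward to 1.2, falls by its weight (200 g). Under 0.01 = caught; about 0.07 to 0.09 = resting loose on the catch, front 8 mm up, hard to see under the skirt. A loose lid snaps past the catch to 0 when pressed down at its front (also on or by the pull) with 10 to 15 N; a caught one resists over 25 N.
- pull_large (a joint): The sprung pull in that lid: m drawn out of the lid, 0 to 0.012. Stays at 0 below 1.8 N, 0.006 at 4.5 N, 0.012 at 7.2 N, springs back. A loose lid rises with its pull still near 0.
- grip_large (a point): Point in that pull, an upright black blade on the lid with an orange top: 36 mm long (x), 14 mm thick (y), 36 mm tall. The point lies 25 mm above the lid's top (11 mm below the blade's top), on the case's centre line, 20 mm behind its front face, 106 mm from the hinge. Axes: the lid's (the case's when shut).
- chisel_12_mid (a point): Centre of the 12 mm mortise chisel: square steel bar 12 x 12 mm, 120 mm long along its x, brass band at its -x end, 80 to 370 g, lying loose on the bench. None if absent.
- clip_12 (a point): Place of the 12 mm chisel's centre on the rail (the first, by the yellow end plate), 51 mm above bench; x along the chisel (either way), y along the rail to the yellow end; stations 70 mm apart. 35 mm before and behind: sprung jaw pairs 14 mm long, lips 8 mm apart 11 mm above this point, flared above, top at 26 mm. Pressed down level with 10 N the bar clicks in. Free between pairs down to 12 mm above bench.
- chisel_15_mid (a point): Centre of the 15 mm mortise chisel: square steel bar 15 x 15 mm, 135 mm long along its x, brass band at its -x end, 80 to 370 g, lying loose on the bench. None if absent.
- clip_15 (a point): Place of the 15 mm chisel's centre on the rail (the second from the yellow end plate), 52.5 mm above bench; x along the chisel (either way), y along the rail to the yellow end; stations 70 mm apart. 35 mm before and behind: sprung jaw pairs 14 mm long, lips 11 mm apart 12.5 mm above this point, flared above, top at 27.5 mm. Pressed down level with 10 N the bar clicks in. Free between pairs down to 12 mm above bench.
- chisel_18_mid (a point): Centre of the 18 mm mortise chisel: square steel bar 18 x 18 mm, 150 mm long along its x, brass band at its -x end, 80 to 370 g, lying loose on the bench. None if absent.
- clip_18 (a point): Place of the 18 mm chisel's centre on the rail (the third from the yellow end plate), 54 mm above bench; x along the chisel (either way), y along the rail to the yellow end; stations 70 mm apart. 35 mm before and behind: sprung jaw pairs 14 mm long, lips 14 mm apart 14 mm above this point, flared above, top at 29 mm. Pressed down level with 10 N the bar clicks in. Free between pairs down to 12 mm above bench.
- chisel_21_mid (a point): Centre of the 21 mm mortise chisel: square steel bar 21 x 21 mm, 165 mm long along its x, brass band at its -x end, 80 to 370 g, lying loose on the bench. None if absent.
- clip_21 (a point): Place of the 21 mm chisel's centre on the rail (the last, by the black end plate), 55.5 mm above bench; x along the chisel (either way), y along the rail to the yellow end; stations 70 mm apart. 35 mm before and behind: sprung jaw pairs 14 mm long, lips 17 mm apart 15.5 mm above this point, flared above, top at 30.5 mm. Pressed down level with 10 N the bar clicks in. Free between pairs down to 12 mm above bench.
- mortised_block: Bystander, not to be disturbed: light wood block 100 x 32 x 28 mm; origin at the centre of its underside.
- tape_roll: Bystander, not to be disturbed: blue roll of tape, 90 mm across, 25 mm tall; origin at the centre of its underside.
- dust_brush: Bystander, not to be disturbed: dark wooden bench brush, loose.
Mind the look-alikes: they are no part of the job. Leave any orange look-alike of the part that bears chisel_15_mid alone.

How it is judged:
By the outcome, as a careful person would: the job done as asked, in the order asked, and still so for the second after the job is handed in, with the robot touching nothing.
Of chisel_12, chisel_15, chisel_18, chisel_21 only 3 to 4 are there at a start; the rules pass over those that are not, and their reading is None.
At some moment in a run one of chisel_12, chisel_15, chisel_18, chisel_21 may be knocked a few centimetres aside while the robot is not near it.
Once in a run the grip may slacken for a moment while it holds something.
It also fails if it takes over 210 s, if anything falls off the work surface, if the arm or the gripper's body presses on something with over 40 N, if the wrist force passes 120 N, or if a joint passes its speed limit or range.

## Working session

There is one attempt and no reset: what is moved stays moved. The work goes in short steps, each a Python script; the robot and the scene stay as the last script left them, time stands still between calls to the robot, and variables do not carry over. Pictures are saved under pics/ and viewed, at most 14 in all, crops included, and the job is handed in when it is done.

```bash
mkdir -p pics; ls; python3 - <<'E'
from workcell import *
import cv2,numpy as np
for n in("scene","top"):
    c=camera(n); cv2.imwrite(f"pics/{n}0.png",c["image"]); np.savez(f"{n}0.npz",**c)
    print(n,c["fx"],c["cx"],c["cy"],np.round(c["cam_to_world"],3).tolist(),[k for k in c])
print(read_state(),grip_point_offset)
E
```

```text
pics
scene 387.4635068030734 273.85734538055283 212.01297714655988 [[0.815, -0.366, 0.45, 943.855], [0.579, 0.489, -0.653, -678.634], [0.019, 0.792, 0.61, 695.363], [0.0, 0.0, 0.0, 1.0]] ['image', 'range_z', 'fx', 'fy', 'cx', 'cy', 'cam_to_world']
top 399.400483626678 280.53272371791326 208.23790874856584 [[-0.022, 0.984, -0.177, 313.046], [-1.0, -0.024, -0.005, -24.414], [-0.009, 0.177, 0.984, 1152.471], [0.0, 0.0, 0.0, 1.0]] ['image', 'range_z', 'fx', 'fy', 'cx', 'cy', 'cam_to_world']
{'time': 0.1, 'qpos': array([-1.32021229,  0.52197667, -0.03627976,  1.59995403,  0.02120691,
        1.02115454, -0.11279992]), 'qvel': array([ 0.00015279, -0.00145255,  0.00016259, -0.00087606, -0.00152453,
       -0.00028884,  0.00118772]), 'joint_efforts': array([ 2.43767201e-03, -9.28484201e+01,  1.98363684e+00, -3.70534515e+01,
        1.81126624e-02,  5.35601430e-03,  4.62001151e-05]), 'eef_pos': array([197.02975223, 592.78896167, 230.76888756]), 'tool_rot': array([[-9.48973196e-01,  3.15356647e-01, -2.43631938e-04],
       [ 3.15356722e-01,  9.48972587e-01, -1.08065685e-03],
       [-1.09592290e-04, -1.10234535e-03, -9.99999386e-01]]), 'ft_force': array([-0.33865024,  0.11279197, -0.5324322 ]), 'torque': array([-0.05729039,  0.02968253, -0.02370456]), 'gripper_force': 0.0, 'finger_gap': 85.67009596797092} -18.700000000000003
```

View pics/top0.png

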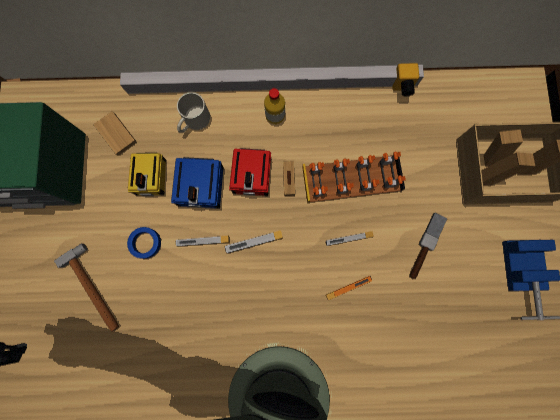

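View pics/scene0.png

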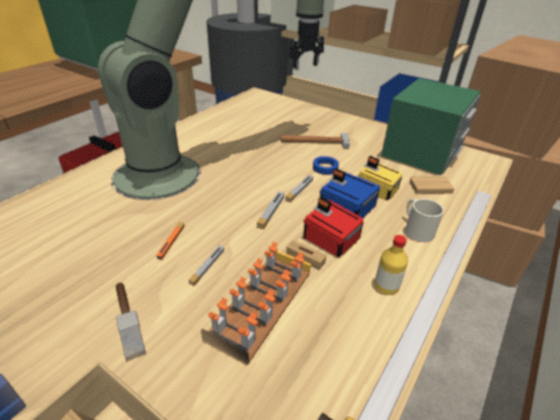

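Top view: the yellow case is at (147,174), blue at (198,182) and red at (251,171). The rail runs from its yellow end (306,188) to its black end (403,170). Three steel chisels lie at (202,241), (254,242) and (349,238), and the orange look-alike is at (349,287). The bar lengths suggest 18, 21 and 15, with the 12 absent.

```bash
cat > h.py <<'E'
import numpy as np,cv2
from workcell import *
def cloud(c):
    z=c["range_z"].astype(float);v,u=np.indices(z.shape)
    P=np.stack([(u-c["cx"])/c["fx"]*z,-(v-c["cy"])/c["fy"]*z,-z],-1)
    M=np.array(c["cam_to_world"]);W=P@M[:3,:3].T+M[:3,3];W[z<=0]=np.nan;return W
def onplane(c,uv,h):
    uv=np.atleast_2d(uv).astype(float);M=np.array(c["cam_to_world"])
    d=np.c_[(uv[:,0]-c["cx"])/c["fx"],-(uv[:,1]-c["cy"])/c["fy"],-np.ones(len(uv))]@M[:3,:3].T
    return M[:3,3]+d*((h-M[2,3])/d[:,2])[:,None]
def rot(a): # tool down, finger closing axis y at angle a
    y=np.array([np.cos(a),np.sin(a),0]);z=np.array([0,0,-1.]);return np.c_[np.cross(y,z),y,z]
def rect(p):
    (c,(w,h),a)=cv2.minAreaRect(np.asarray(p,np.float32)[:,:2]);
    if w<h:w,h,a=h,w,a+90
    return np.round(c,1),round(w,1),round(h,1),round(((a+90)%180)-90,1)
E
python3 - <<'E'
from h import *
c=dict(np.load("top0.npz"));W=cloud(c);I=c["image"];H=cv2.cvtColor(I,cv2.COLOR_BGR2HSV)
def roi(u0,u1,v0,v1):
    m=np.zeros(I.shape[:2],bool);m[v0:v1,u0:u1]=1;return m
print("table z",np.nanmedian(W[300:330,200:300,2]))
for n,b in dict(A=(170,232,230,252),B=(220,287,228,257),C=(320,380,228,250),O=(320,380,272,302)).items():
    m=roi(*b)&(((W[...,2]>6))|(H[...,1]<60))
    p=W[m]; v=np.argwhere(m)[:,::-1]; hz=np.nanpercentile(p[:,2],70)
    q=onplane(c,v,{'A':18,'B':21}.get(n,15)); br=roi(*b)&(H[...,1]>150)&(H[...,2]>150)
    print(n,m.sum(),round(hz,1),rect(q),'brass',onplane(c,np.argwhere(br)[:,::-1].mean(0),15)[0].round() if br.any() else None)
hue=H[...,0];sat=H[...,1]
for n,b,lo,hi in (("yel",(122,170,148,198),20,35),("blue",(168,228,150,212),100,130),("red",(226,276,142,198),0,8)):
    m=roi(*b)&(hue>=lo)&(hue<=hi)&(sat>110)&(W[...,2]>{'yel':50,'blue':66,'red':58}[n])
    if n=='red': m|=roi(*b)&(hue>170)&(sat>110)&(W[...,2]>58)
    v=np.argwhere(m)[:,::-1]
    print(n,m.sum(),np.nanmedian(W[m][:,2]).round(1),rect(onplane(c,v,np.nanmedian(W[m][:,2]))))
    t=roi(*b)&(W[...,2]>{'yel':80,'blue':96,'red':88}[n]); print('  pull',t.sum(),W[t].mean(0).round(1),W[t][:,2].max().round(1))
    o=roi(*b)&(hue>=4)&(hue<=18)&(sat>130); print('  orange',o.sum(),np.nanmean(W[o],0).round(1))
o=roi(300,408,145,205)&(hue>=3)&(hue<=14)&(sat>150)&(W[...,2]>60)
n,l,s,ce=cv2.connectedComponentsWithStats(o.astype(np.uint8))
for i in range(1,n):
    if s[i,4]>5:print(s[i,4],ce[i].round(1),np.nanmean(W[l==i],0).round(1))
m=roi(295,412,140,212)&(W[...,2]>4);print('rail',rect(W[m]))
x=cv2.resize(I[130:310,110:420],None,fx=2.58,fy=2.58,interpolation=cv2.INTER_CUBIC);cv2.imwrite("pics/c1.png",x)
E
```

```text
table z -0.09139003850862082Traceback (most recent call last):
  File "<stdin>", line 10, in <module>
  File "h.py", line 14, in rect
    (c,(w,h),a)=cv2.minAreaRect(np.asarray(p,np.float32)[:,:2]);
                ~~~~~~~~~~~~~~~^^^^^^^^^^^^^^^^^^^^^^^^^^^^^^^^
cv2.error: OpenCV(4.12.0) /io/opencv/modules/imgproc/src/convhull.cpp:143: error: (-215:Assertion failed) total >= 0 && (depth == CV_32F || depth == CV_32S) in function 'convexHull'
```

```bash
sed -i 's/np.asarray(p,np.float32)\[:,:2\]/np.ascontiguousarray(np.asarray(p)[:,:2],np.float32)/' h.py
cat > m.py <<'E'
from h import *
c=dict(np.load("top0.npz"));W=cloud(c);I=c["image"];H=cv2.cvtColor(I,cv2.COLOR_BGR2HSV)
def roi(u0,u1,v0,v1):
    m=np.zeros(I.shape[:2],bool);m[v0:v1,u0:u1]=1;return m
for n,b in dict(A=(170,232,230,252),B=(220,287,228,257),C=(320,380,228,250),O=(320,380,272,302)).items():
    m=roi(*b)&(W[...,2]>6)
    p=W[m]; v=np.argwhere(m)[:,::-1]; hz=np.nanpercentile(p[:,2],70)
    q=onplane(c,v,{'A':18,'B':21}.get(n,15)); br=m&(H[...,1]>150)&(H[...,2]>150)
    print(n,m.sum(),round(hz,1),rect(q),'brass',onplane(c,np.argwhere(br)[:,::-1].mean(0),15)[0].round() if br.any() else None)
hue=H[...,0];sat=H[...,1]
for n,b,lo,hi,t in (("yel",(122,170,148,198),20,35,46),("blue",(168,228,150,212),100,130,62),("red",(226,276,142,198),0,8,54)):
    m=roi(*b)&((hue>=lo)&(hue<=hi)|(n=='red')&(hue>170))&(sat>110)&(abs(W[...,2]-t-14)<8)
    h=np.nanmedian(W[m][:,2])
    print(n,m.sum(),h.round(1),rect(onplane(c,np.argwhere(m)[:,::-1],h)))
    p=roi(*b)&(W[...,2]>t+14+26); print('  pull',p.sum(),W[p].mean(0).round(1),W[p][:,2].max().round(1),rect(W[p]))
o=roi(300,408,145,205)&((hue<=14))&(sat>150)&(W[...,2]>60)
n,l,s,ce=cv2.connectedComponentsWithStats(o.astype(np.uint8))
for i in range(1,n):
    if s[i,4]>5:print(s[i,4],ce[i].round(1),np.nanmean(W[l==i],0).round(1))
m=roi(295,412,140,212)&(W[...,2]>4);print('rail',rect(W[m]))
x=cv2.resize(I[130:310,110:420],None,fx=2.58,fy=2.58,interpolation=cv2.INTER_CUBIC);cv2.imwrite("pics/c1.png",x)
E
python3 m.py
```

```text
A 399 19.3 (array([420.2, 202.8]), 157.8, 42.7, 88.7) brass [433. 145.  15.]
B 528 21.6 (array([420.9,  66.6]), 176.6, 49.6, -86.2) brass [438.  61.  15.]
C 267 15.8 (array([ 424.5, -220.5]), 150.3, 38.2, -88.5) brass [ 437. -269.   15.]
O 285 15.8 (array([ 274. , -209.8]), 136.1, 46.1, -68.3) brass [ 284. -197.   15.]
yel 824 62.8 (array([621.1, 363.2]), 113.8, 89.9, -1.4)
  pull 94 [590.3 365.   99.7] 106.4 (array([591.5, 366. ]), 37.3, 16.8, -7.8)
blue 1675 75.8 (array([589.9, 215.2]), 127.8, 125.9, -4.9)
  pull 76 [547.3 220.2 110.6] 114.4 (array([547.6, 220.9]), 33.4, 15.4, -5.5)
red 1190 71.1 (array([618.7,  64.2]), 122.9, 107.1, -6.2)
  pull 79 [584.2  68.  109.3] 116.0 (array([585.1,  68. ]), 36.1, 14.3, -2.0)
33 [385.2 156.3] [ 646.4 -314.3   78.2]
45 [396.4 155. ] [ 649.6 -346.    77.2]
44 [370.8 158.4] [ 642.1 -274.7   75.1]
32 [360.8 159.6] [ 639.5 -246.4   74.7]
42 [345.6 162.1] [ 634.3 -204.2   71.7]
34 [336.3 163.1] [ 631.7 -178.1   71.9]
35 [312.1 166.3] [ 625.2 -110.3   68.6]
39 [320.2 165.2] [ 627.7 -133.1   69. ]
32 [389.3 180.4] [ 577.  -321.1   78. ]
45 [400.8 179. ] [ 580.1 -353.    78.1]
46 [374.9 182.6] [ 572.3 -281.7   74.8]
34 [364.8 183.7] [ 570.  -253.7   74.5]
41 [349.3 186.1] [ 564.8 -211.    72.2]
33 [340.2 187.3] [ 562.  -185.4   72.6]
37 [315.6 190.4] [ 555.6 -117.5   69.1]
40 [323.8 189.2] [ 558.4 -140.2   68.5]
rail (array([ 614.2, -236.2]), 345.4, 216.7, 88.5)
```

View pics/c1.png

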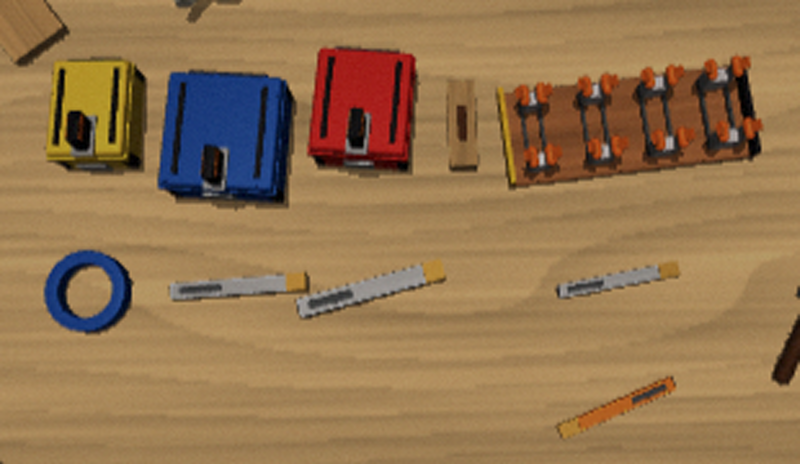

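The crop shows the same layout: 18 mm at (238,286), 21 mm at (370,290), 15 mm at (618,280), and the orange bar to leave alone at (615,405). The pull-top heights are yellow 106 against 96 shut, red 116 against 104, and blue 114 against 112, so yellow and red are probably loose. I'll start with the yellow pull.

```bash
cat >> h.py <<'E'
def pull_look(xy,lidtop,save=None):
    c=camera("wrist");W=cloud(c)
    if save: cv2.imwrite(f"pics/{save}.png",c["image"])
    m=(np.hypot(W[...,0]-xy[0],W[...,1]-xy[1])<35)&(W[...,2]>lidtop+22)&(W[...,2]<lidtop+60)
    p=W[m]; r=rect(p) if len(p)>20 else None
    n=(np.hypot(W[...,0]-xy[0],W[...,1]-xy[1])<40)&(abs(W[...,2]-lidtop)<16)
    return r,len(p),np.nanpercentile(p[:,2],[50,95]).round(1) if len(p) else None
E
python3 - <<'E'
from h import *
a=np.radians(86)
R=rot(a)
for p in([590,365,230],[585,68,230],[547,220,230]): print(inverse_kinematics(p,R))
movep([570,365,240],R)
print(pull_look((590.5,365.3),60,"w1"),read_state()["time"])
E
```

```text
[-0.6284138   0.63674914 -0.0182829   1.39724828  0.0121501   1.10770464
  0.85244087]
[-0.3596037   0.47291929  0.20258034  1.70881201 -0.11124484  0.97108072
  1.38519969]
[-0.52139392  0.46688773  0.05418961  1.70132247 -0.02947499  0.97417457
  1.04455255]
((array([594.2, 367.4]), 37.1, 14.6, -0.4), 618, array([103.3, 105.4])) 1.7583
```

View pics/w1.png

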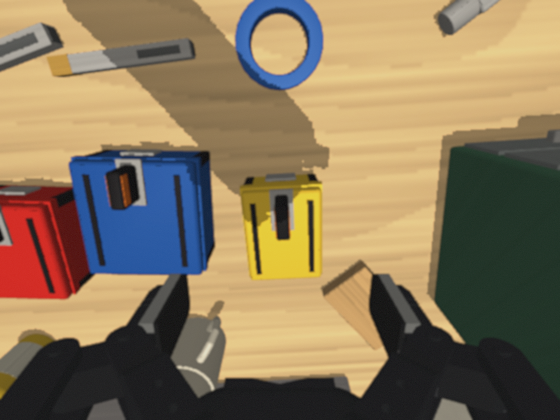

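The wrist view shows the yellow pull at (282,217), measuring 37 x 14.6 mm with its top at 104–105, so it stands about 7 mm high. Next is the tug.

```bash
cat >> h.py <<'E'
def st(): s=read_state();return s["eef_pos"].round(1),s["ft_force"].round(1),round(s["finger_gap"],1),round(s["time"],1)
def tug(xy,yaw,z):
    R=rot(np.radians(90+yaw))
    open_gripper(); movep([*xy,z+60],R)
    if movel([*xy,z],max_speed=120,guard=8): print("hit on descent",st()); return
    clamp(); print("gripped",st())
    p=read_state()["eef_pos"]
    for k in (6,12,20,28):
        g=movel([p[0],p[1],p[2]+k],max_speed=30,guard=10); s=st(); print(k,g,s)
        if g: break
    return g
E
python3 - <<'E'
from h import *
print(tug((593,366.8),-1,76))
E
```

```text
gripped (array([593. , 367.3,  76.2]), array([0.1, 3.2, 2.1]), 13.0, 3.8)
6 False (array([593.5, 367.3,  82.2]), array([ 5.5,  3.5, -4.9]), 13.0, 4.1)
12 False (array([594. , 367.3,  88.1]), array([ 8.5,  3.7, -7.7]), 12.7, 4.5)
20 True (array([594.7, 367.3,  89.8]), array([ 6.6,  4. , -9.1]), 12.8, 4.7)
True
```

The force follows the caught law: 4.4 N at 6 mm and 7.2 N at 12 mm. I'll look before letting go.

```bash
python3 - <<'E'
from h import *
c=camera("wrist");cv2.imwrite("pics/w2.png",c["image"]);W=cloud(c)
H=cv2.cvtColor(c["image"],cv2.COLOR_BGR2HSV);m=(H[...,0]>20)&(H[...,0]<35)&(H[...,1]>120)&(W[...,2]>40)&(W[...,2]<100)&(abs(W[...,1]-365)<50)&(W[...,0]<690)&(W[...,0]>545)
p=W[m];A=np.c_[p[:,0]-566,np.ones(len(p))]
for lo in range(560,690,20):
    q=p[(p[:,0]>lo)&(p[:,0]<lo+20)]; print(lo,len(q),np.percentile(q[:,2],[20,50,90]).round(1) if len(q)>5 else '')
E
```

```text
560 4375 [56.9 64.  71.1]
580 2526 [69.3 70.1 71.3]
600 1110 [67.3 68.2 69.5]
620 544 [65.1 66.  67.2]
640 16 [62.9 63.7 64.2]
660 801 [61.4 62.1 63. ]
680 29 [59.7 60.1 60.7]
```

View pics/w2.png

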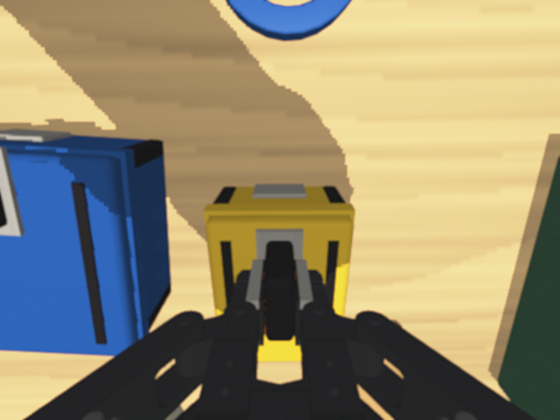

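The yellow lid slopes from 60 at the back to 71 at the front, about 0.09 rad, so it is loose. My straight pull with a fixed wrist resisted its rotation. I'll put it back and lift along the hinge arc instead.

```bash
cat >> h.py <<'E'
def arc(L,hz,yaw,to=0.3,guard=9,step=0.06):
    """lift along the hinge arc; L = grip point to hinge, hz = hinge height; tool gripping now"""
    s=read_state();p0=s["eef_pos"];R0=s["tool_rot"];y=np.radians(yaw)
    hinge=np.array([p0[0]+L*np.cos(y),p0[1]+L*np.sin(y),hz]);ax=np.array([-np.sin(y),np.cos(y),0])
    poses=[(p0,R0)]
    for t in np.arange(step,to+1e-6,step):
        Q=cv2.Rodrigues(ax*t)[0];p=hinge+Q@(p0-hinge);g=movel(p,Q@R0,max_speed=50,guard=guard)
        poses.append((p,Q@R0));print(round(t,2),g,st())
        if g:break
    return g,poses
def back(poses):
    for p,R in poses[::-1]: movel(p,R,max_speed=60,guard=25)
E
python3 - <<'E'
from h import *
s=read_state();movel([593,367.3,76.2],max_speed=40); print(st())
open_gripper();wait(.2);clamp();print(st())
g,po=arc(90,46,-1)
c=camera("wrist");W=cloud(c);cv2.imwrite("pics/w3.png",c["image"])
H=cv2.cvtColor(c["image"],cv2.COLOR_BGR2HSV);m=(H[...,0]>20)&(H[...,0]<35)&(H[...,1]>120)&(W[...,2]>40)&(W[...,2]<130)&(abs(W[...,1]-365)<50)&(W[...,0]<690)&(W[...,0]>545)
p=W[m]
for lo in range(560,690,20):
    q=p[(p[:,0]>lo)&(p[:,0]<lo+20)]; print(lo,len(q),np.percentile(q[:,2],[50,80]).round(1) if len(q)>5 else '')
E
```

```text
(array([593.1, 367.4,  76.3]), array([1.1, 1.8, 3.4]), 12.6, 5.2)
(array([593. , 367.5,  76.3]), array([-0.5,  0.5,  1.2]), 13.1, 6.8)
0.06 False (array([594.8, 367.4,  81.4]), array([-2.1, -0.3,  0.1]), 12.9, 7.0)
0.12 True (array([597.1, 367.3,  86.9]), array([-0.3,  2. , -1.4]), 13.1, 7.3)
560 4312 [71.1 79.4]
580 3106 [80.5 81.6]
600 1145 [76.4 77.7]
620 340 [72.9 73.7]
640 558 [66.9 67.7]
660 1016 [63.7 65. ]
680 66 [60.9 61.4]
```

View pics/w3.png

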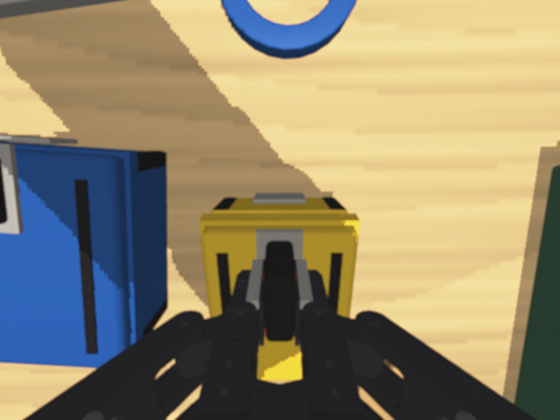

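The lid now slopes about 0.2 rad with only 1–2 N on the tool, so yellow is loose. I'll lower it, release, and press it shut with closed fingers on the blade's top.

```bash
cat >> h.py <<'E'
def press(xy,yaw,ztop):
    """ztop: blade top when shut"""
    movel([*xy,ztop+28],rot(np.radians(90+yaw)),max_speed=120); clamp()
    g=movel([*xy,ztop-6],max_speed=20,guard=22); s=st(); print("press",g,s)
    movel([*xy,ztop+40],max_speed=150); return s
E
python3 - <<'E'
from h import *
g,po=arc(90,46,-1,to=.12,guard=20)
movel([593,367.3,78.3],rot(np.radians(89)),max_speed=60,guard=30);print(st())
open_gripper();movel([593,367.3,124],max_speed=120)
press((591,367.3),-1,96)
open_gripper();movel([565,366,240],max_speed=250)
print(pull_look((593,367),60),st())
c=camera("wrist");W=cloud(c)
for lo in range(575,680,15):
    q=W[(abs(W[...,0]-lo)<7)&(abs(abs(W[...,1]-367)-25)<8)]; print(lo,np.nanmedian(q[:,2]).round(1),end=' ')
E
```

```text
0.06 False (array([599.3, 367.3,  91.4]), array([-0.4,  1.4, -0.7]), 12.7, 7.6)
0.12 False (array([602. , 367.4,  96.4]), array([-1.3,  2.1, -1.4]), 12.9, 7.8)
(array([592.6, 367.5,  78.7]), array([ 1.3,  1.2, -2.6]), 13.3, 8.3)
press True (array([591. , 367.5,  95.7]), array([-4.4, -2.2, 13.8]), -0.2, 11.9)
((array([590.7, 367.1]), 35.1, 13.9, -1.0), 545, array([96.4, 97.9])) (array([564.8, 365.8, 239.8]), array([ 0.2, -0.1, -0.1]), 85.5, 13.7)
575 51.1 590 61.4 605 61.3 620 61.3 635 61.4 650 61.4 665 61.2
```

Yellow is now flat at 61.3 with its blade top at 96.4, so it is caught. Red next, with its slope measured first.

```bash
cat >> h.py <<'E'
def slope(xy,n=6):
    W=cloud(camera("wrist"));o=[]
    for k in range(-5,80,15):
        q=W[(abs(W[...,0]-xy[0]-k)<7)&(abs(abs(W[...,1]-xy[1])-26)<8)]; o.append(float(np.nanmedian(q[:,2]).round(1)))
    return o
E
python3 - <<'E'
from h import *
movep([565,67,240],rot(np.radians(86)))
print(pull_look((585,68),68),slope((585,68)))
movep([525,220,240],rot(np.radians(85)))
print(pull_look((547,220),76,"w4"),slope((547,220)),st())
E
```

```text
((array([586.6,  69.2]), 36.5, 14.3, -4.0), 658, array([111.5, 113.5])) [76.8, 75.6, 74.6, 73.4, 72.3, 71.1]
((array([550.2, 221.4]), 35.8, 14.1, -4.6), 616, array([112.4, 113.8])) [76.9, 76.8, 77.0, 76.9, 77.0, 76.8] (array([525.3, 219.4, 239.9]), array([-0.2,  0. ,  0.6]), 85.4, 15.8)
```

Red slopes 0.077 rad, so it is loose. Blue is flat, so it is caught. I'll run red and then blue.

```bash
python3 - <<'E'
from h import *
yw=-4.3;R=rot(np.radians(90+yw));x,y=586.2,68.9
movep([x,y,150],R)
print(movel([x,y,84],max_speed=120,guard=8));clamp();print(st());p=read_state()["eef_pos"]
g,po=arc(98,54,yw,to=.24,guard=20)
movel([*p[:2],p[2]+2],R,max_speed=60,guard=30)
open_gripper();movel([x,y,132],max_speed=120)
press((x-3,y),yw,104)
open_gripper();movel([562,67,240],max_speed=250)
print(pull_look((583,69),68),slope((583,69)),st())
E
```

```text
False
(array([586.2,  69.1,  84.1]), array([0. , 2.1, 2.6]), 12.8, 17.9)
0.06 False (array([588.1,  68.9,  89.6]), array([-1.1,  1. , -0.1]), 12.7, 18.2)
0.12 False (array([590.3,  68.7,  95.2]), array([-0.9,  0.9,  1.1]), 13.0, 18.5)
0.18 False (array([592.9,  68.5, 100.5]), array([-0.8, -0.7, -0.3]), 12.4, 18.8)
0.24 False (array([595.8,  68.2, 105.9]), array([-0.4, -1. ,  0.4]), 13.0, 19.0)
press True (array([583.3,  69. , 103.6]), array([-5.6, -0.8, 18.2]), 0.1, 23.1)
((array([583.5,  69.3]), 34.7, 14.4, -4.4), 581, array([104.5, 105.8])) [68.9, 69.0, 69.0, 69.0, 69.0, 69.0] (array([561.6,  67. , 239.3]), array([-1.2,  0.4,  0.3]), 85.6, 25.0)
```

Red is shut (69.0 all along). Blue gets a straight tug.

```bash
python3 - <<'E'
from h import *
g=tug((549,221.2),-5,84)
p=read_state()["eef_pos"];print(slope((550,221)))
movel([p[0],p[1],84.3],max_speed=40);open_gripper();movel([549,221.2,150],max_speed=150)
movel([525,220,240],max_speed=250);print(pull_look((550,221),76),slope((550,221)))
# look at chisels
movep([400,150,330],rot(np.radians(0.)))
c=camera("wrist");cv2.imwrite("pics/w5.png",c["image"]);np.savez("w5.npz",**c);print(st())
E
```

```text
gripped (array([549.1, 221.5,  84.3]), array([-1.2,  1.9,  5.1]), 13.0, 27.2)
6 False (array([549.2, 221.5,  90.3]), array([ 3.5,  1.9, -4.7]), 13.2, 27.6)
12 False (array([549.3, 221.5,  96.1]), array([ 5.4,  2.2, -6.3]), 13.1, 27.9)
20 True (array([549.5, 221.4,  98.1]), array([  5.8,   2.6, -10.3]), 13.2, 28.2)
[151.1, 155.0, 78.3, 78.0, nan, 77.4]
((array([550.3, 221.3]), 35.4, 14.1, -4.6), 620, array([112.4, 113.7])) [76.9, 76.9, 76.9, 76.9, 76.9, 76.9]
(array([400.1, 150.1, 329.6]), array([ 0.5, -0. ,  1. ]), 85.1, 32.0)
  return np.nanmean(a, axis, out=out, keepdims=keepdims)
```

View pics/w5.png

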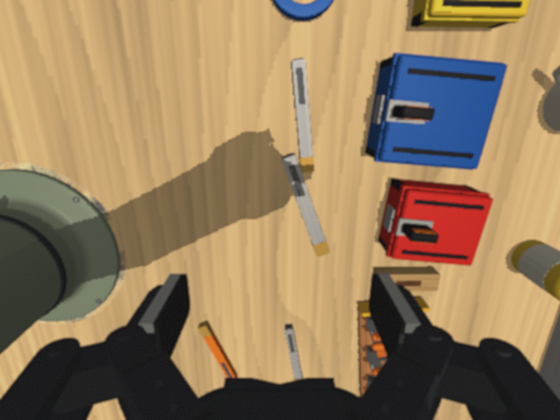

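Blue stayed caught, with its pull drawn to the stop at about 10 N. In the wrist view the 18 mm chisel is at (303,110), the 21 mm at (308,205), the 15 mm at (293,350) and the orange one at (218,350). Now I'll measure the chisels.

```bash
cat >> h.py <<'E'
def bars(c,show=True):
    """bars lying on the bench: (centre xy, length, width, angle deg of long axis, top z, brass end dir, area)"""
    W=cloud(c);H=cv2.cvtColor(c["image"],cv2.COLOR_BGR2HSV);out=[]
    m=(W[...,2]>8)&(W[...,2]<26)&(W[...,0]>300)&(W[...,0]<520)
    n,l,s,_=cv2.connectedComponentsWithStats(m.astype(np.uint8),connectivity=4)
    for i in range(1,n):
        if s[i,4]<150: continue
        q=W[l==i];top=np.median(q[:,2]);q2=q[abs(q[:,2]-top)<2.5]
        if len(q2)<80: continue
        r=rect(q2)
        if not(90<r[1]<200 and r[2]<40): continue
        k=(l==i)
        out.append((r,round(float(top),1),int(s[i,4]),float(np.median(H[k][:,1]))))
        if show: print(out[-1])
    return out
E
python3 - <<'E'
from h import *
bars(dict(np.load("w5.npz")))
a=np.radians(95.8)
for q in ([606,-264,90],[613.3,-333.6,90],[598.2,-194.7,90]):
    for s in (a,a-np.pi): 
        j=inverse_kinematics(q,rot(s));print(None if j is None else j.round(2))
for a in (0,180):
    j=inverse_kinematics([420,203,60],rot(np.radians(a)));print(None if j is None else j.round(2))
E
```

```text
((array([ 427.2, -201.5]), 118.9, 15.3, -80.3), 16.1, 464, 18.0)
[ 0.22  0.75  0.15  1.61 -0.15  0.8   2.11]
[ 0.03  0.8   0.47  1.62 -0.46  0.83 -0.78]
[ 0.31  0.8   0.17  1.5  -0.16  0.86  2.21]
[ 0.14  0.85  0.48  1.51 -0.46  0.89 -0.71]
[ 0.13  0.7   0.14  1.7  -0.13  0.74  2.01]
[-0.08  0.76  0.46  1.71 -0.45  0.78 -0.87]
[-0.7   0.57  0.16  2.14 -0.2   0.44 -0.38]
[ 0.3   0.96 -1.28  2.1   1.12  1.06  1.55]
```

```bash
cat >> h.py <<'E'
def bar(c,d,y0,y1,x0=350,x1=500):
    """one bar of section d whose centre lies within y0..y1: top-face pixels on the plane z=d, fitted by PCA"""
    W=cloud(c);m=(abs(W[...,2]-d)<3.5)&(W[...,0]>x0)&(W[...,0]<x1)&(W[...,1]>y0)&(W[...,1]<y1)
    m=cv2.morphologyEx(m.astype(np.uint8),cv2.MORPH_OPEN,np.ones((3,3),np.uint8))
    n,l,s,_=cv2.connectedComponentsWithStats(m,connectivity=4)
    for i in np.argsort(-s[1:,4])[:3]+1:
        q=W[l==i]; print(d,s[i,4],rect(q),np.median(q[:,2]).round(1))
E
python3 - <<'E'
from h import *
c=dict(np.load("w5.npz"))
bar(c,18,80,310);bar(c,21,-60,145);bar(c,18,138,310)
movep([415,205,200],rot(0));c=camera("wrist");cv2.imwrite("pics/w6.png",c["image"]);np.savez("w6.npz",**c)
bar(c,18,132,310);print(st())
E
```

```text
18 1513 (array([433.8, 210.7]), 151.6, 19.0, -83.7) 19.0
21 1390 (array([453.4,  78.4]), 153.9, 40.8, -69.7) 22.0
18 1494 (array([433.6, 211.9]), 149.3, 19.0, -83.7) 19.0
18 2447 (array([433.7, 210.3]), 152.4, 18.9, -83.7) 19.1
18 52 (array([414.3, 158.7]), 16.1, 2.6, 18.9) 18.7
(array([415.7, 204.7, 201.3]), array([-0.6,  0.3,  0.4]), 85.6, 32.7)
```

View pics/w6.png

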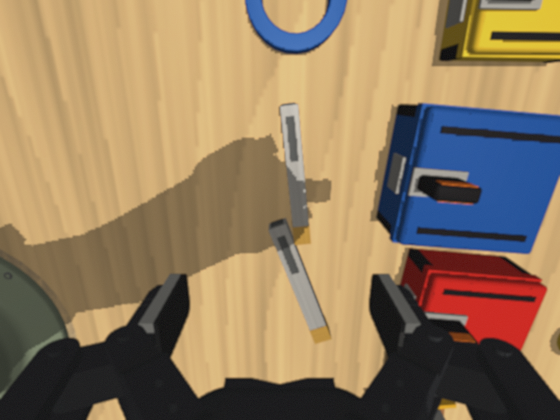

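The 18 mm chisel is at (433.7,210.5), axis 96.3°, with a clean 152 x 19 fit. The 21's tip lies just by its brass end. One close look at the rail, then the pick.

```bash
python3 - <<'E'
from h import *
movep([560,-240,300],rot(np.radians(-84.2)));c=camera("wrist");cv2.imwrite("pics/w7.png",c["image"]);np.savez("w7.npz",**c)
W=cloud(c);H=cv2.cvtColor(c["image"],cv2.COLOR_BGR2HSV)
o=((H[...,0]<=14)&(H[...,1]>150)&(W[...,2]>62)&(W[...,2]<100)&(W[...,1]<-80)).astype(np.uint8)
n,l,s,ce=cv2.connectedComponentsWithStats(o)
for i in range(1,n):
    if s[i,4]>12:
        q=W[l==i];print(s[i,4],ce[i].round(),((q.min(0)+q.max(0))/2).round(1),q.mean(0).round(1),q.max(0)[2].round(1))
print(st())
E
```

```text
285 [172. 103.] [ 629.  -111.1   70.5] [ 628.7 -112.3   69.8] 78.3
214 [192. 103.] [ 631.  -135.1   70.8] [ 631.1 -134.7   70. ] 78.4
269 [233. 103.] [ 635.6 -178.8   74.1] [ 635.6 -179.7   73.3] 81.9
242 [256. 103.] [ 638.  -205.7   73.8] [ 638.2 -205.5   73.2] 81.6
243 [294. 103.] [ 642.8 -246.8   77.1] [ 642.5 -246.9   76.6] 85.2
279 [321. 103.] [ 645.4 -276.7   77.1] [ 645.4 -276.    76.1] 85.0
217 [357. 103.] [ 649.9 -314.9   79.7] [ 649.4 -314.8   79.6] 88.3
305 [386. 104.] [ 652.3 -347.2   79.8] [ 652.5 -346.3   78.6] 89.3
236 [178. 165.] [ 559.6 -118.    71. ] [ 559.6 -119.2   69.8] 78.3
172 [198. 165.] [ 561.5 -142.6   71.6] [ 562.2 -141.8   70.5] 79.2
221 [235. 165.] [ 566.7 -186.    74.4] [ 566.7 -186.8   73.3] 81.9
201 [257. 165.] [ 568.3 -213.2   73.9] [ 569.3 -212.6   73.4] 81.4
189 [293. 166.] [ 572.5 -254.4   77. ] [ 573.3 -254.3   76.5] 84.9
234 [318. 166.] [ 575.8 -284.    76.4] [ 576.6 -283.2   76.2] 84.6
174 [352. 167.] [ 579.7 -322.    79.8] [ 580.3 -321.8   79.7] 88.0
257 [379. 166.] [ 583.  -354.5   79.4] [ 583.7 -353.4   78.7] 88.9
(array([ 560.4, -238.6,  299.7]), array([0.1, 0.4, 0.6]), 85.8, 34.5)
```

View pics/w7.png

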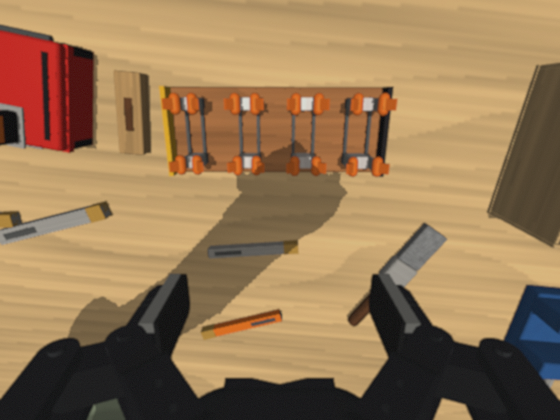

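The wrist view gives station centres 18 → (609,-265.5), 21 → (616,-334.7) and 15 → (602,-196), at yaw 5.9°. These agree with the top view to within 3 mm. Picking the 18.

```bash
cat >> h.py <<'E'
ST={18:(607.8,-265.2),21:(615.0,-334.4),15:(600.8,-195.5)}
YR=5.9
def held(d):
    """far half of the held bar as the wrist camera sees it: distance from TCP along/across, z above TCP"""
    c=camera("wrist");W=cloud(c);s=read_state();L=(W-s["eef_pos"])@s["tool_rot"]
    m=(abs(L[...,1])<d*.5+8)&(abs(L[...,0])>17)&(abs(L[...,0])<95)&(abs(L[...,2])<30)
    q=L[m]
    if len(q)<30: print("held: nothing seen",len(q)); return c
    for lo in range(-95,96,15):
        k=q[(q[:,0]>=lo)&(q[:,0]<lo+15)]
        if len(k)>8: print("  ",lo,len(k),"y",np.median(k[:,1]).round(1),"topz",(-np.percentile(k[:,2],10)).round(1))
    return c
def pick(xy,axis,z=4):
    a=(axis+90+90)%180-90; R=rot(np.radians(a)); open_gripper()
    movep([*xy,110],R); 
    if movel([*xy,z],max_speed=120,guard=10): print("hit",st()); return
    clamp();print("clamped",st()); movel([*xy,100],max_speed=120);print("lifted",st())
E
python3 - <<'E'
from h import *
pick((433.7,210.5),96.3)
movep([*ST[18],150],rot(np.radians(YR-90)));print(st())
c=held(18);cv2.imwrite("pics/w8.png",c["image"])
E
```

```text
clamped (array([433.8, 210.5,   4.3]), array([-3.1, -0. , 10.5]), 16.6, 38.2)
lifted (array([433.3, 210.4,  99.5]), array([-0.4, -0.1, -2.8]), 16.3, 39.1)
(array([ 608.3, -263.6,  149.8]), array([-0.3,  0.4, -2.4]), 16.7, 41.0)
   -65 304 y 0.7 topz 15.4
   -50 787 y 0.5 topz 15.3
   -35 872 y 0.4 topz 15.2
   -20 190 y 0.7 topz 15.1
   10 623 y 0.4 topz 15.3
   25 1305 y 0.4 topz 15.5
   40 1436 y 0.4 topz 15.5
   55 1615 y 0.4 topz 15.5
   70 813 y 0.4 topz 15.1
```

View pics/w8.png

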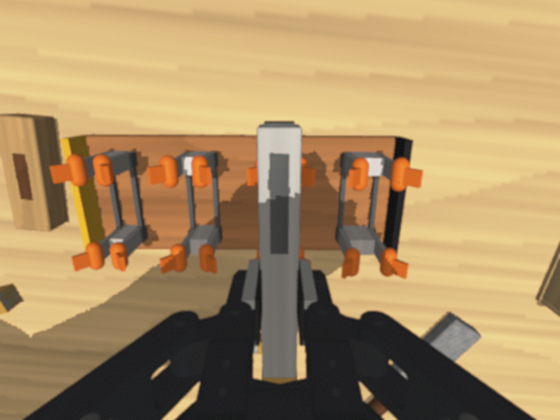

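The bar sits level and centred in the grip above the 18 station (280,200). Pressing it in now.

```bash
cat >> h.py <<'E'
def place(d,zt,zc):
    """zt: TCP z when home; zc: bar centre home height"""
    x,y=ST[d]; R=rot(np.radians(YR-90))
    movel([x,y,zt+40],R,max_speed=100)
    g=movel([x,y,zt+26],max_speed=40,guard=15);print("enter",g,st())
    for k in (14,7,3,0,-1.5):
        g=movel([x,y,zt+k],max_speed=25,guard=45);print(k,g,st())
        if g:break
E
python3 - <<'E'
from h import *
place(18,49.3,54)
E
```

```text
enter False (array([ 607.7, -265.2,   75.2]), array([-0.2,  0.7, -1. ]), 16.1, 42.3)
14 False (array([ 607.6, -265.1,   63. ]), array([ 0.1,  0.9, -4. ]), 16.3, 42.9)
7 False (array([ 607.7, -265.1,   56. ]), array([-0.6,  0.9, -4.8]), 16.6, 43.4)
3 False (array([ 607.6, -265. ,   51.9]), array([ 0.5,  0.5, -7.7]), 16.5, 43.7)
0 False (array([ 607.9, -265.3,   49.4]), array([-0.1,  0.7, -0.1]), 16.2, 44.0)
-1.5 False (array([ 607.9, -265.4,   49.3]), array([-7.7,  6.1, 22.9]), 16.3, 44.2)
```

It seated at TCP 49.3 with a 23 N stop, as predicted. Releasing, checking, and looking at the 21.

```bash
cat >> h.py <<'E'
def check(d,zc):
    c=camera("wrist");W=cloud(c);x,y=ST[d];a=np.radians(YR);L=(W[...,:2]-[x,y])@np.array([[np.cos(a),-np.sin(a)],[np.sin(a),np.cos(a)]])
    m=(abs(L[...,1])<d*.5+3)&(abs(L[...,0])<95)&(abs(W[...,2]-zc-d/2)<9)
    l,z=L[m],W[m][:,2]
    for lo in (-80,-60,-24,0,45,65):
        k=(l[:,0]>lo)&(l[:,0]<lo+15)
        if k.sum()>8:print("  ",lo,k.sum(),"y",np.median(l[k,1]).round(1),"top",np.median(z[k]).round(1))
    print("  ends",np.percentile(l[:,0],[1,99]).round(1),"expect top",zc+d/2); return c
E
python3 - <<'E'
from h import *
x,y=ST[18]
open_gripper();movel([x,y,120],max_speed=100)
movel([x-50,y,250],max_speed=200);check(18,54)
movep([430,100,220],rot(np.radians(20)));c=camera("wrist");cv2.imwrite("pics/w9.png",c["image"]);bar(c,21,-60,180);print(st())
E
```

```text
-80 153 y -1.3 top 64.3
   -60 237 y -1.2 top 64.3
   -24 261 y -1.0 top 64.0
   0 283 y -0.8 top 64.0
   45 328 y -1.4 top 64.1
   65 235 y -1.2 top 63.8
  ends [-73.4  74.5] expect top 63.0
21 2696 (array([441.8,  80.9]), 166.0, 21.6, -69.8) 22.0
(array([430.6,  99.2, 220. ]), array([-0.6,  0.4, -0.4]), 85.4, 48.1)
```

The 18 is home: level, top 64 against 63 plus the camera's known +1 mm, and ends at ±74. The 21 fits cleanly at (441.8,80.9), axis 110.2°.

```bash
python3 - <<'E'
from h import *
pick((441.8,80.9),110.2)
movep([*ST[21],150],rot(np.radians(YR-90)));print(st())
held(21)
E
```

```text
clamped (array([441.8,  80.9,   4.3]), array([-2. , -0.3, 10.2]), 19.1, 50.5)
lifted (array([441.5,  80.9,  99.5]), array([ 0.2,  0.4, -3.1]), 19.3, 51.5)
(array([ 615.4, -333.1,  149.7]), array([-0.5, -0.5, -2.3]), 19.5, 53.2)
   -65 140 y 0.8 topz 18.0
   -50 962 y 0.6 topz 18.2
   -35 1025 y 0.6 topz 18.2
   -20 230 y 0.8 topz 18.2
   10 756 y 0.6 topz 18.3
   25 1577 y 0.5 topz 18.4
   40 1748 y 0.5 topz 18.4
   55 1974 y 0.5 topz 18.4
   70 1958 y 0.5 topz 18.3
```

```bash
python3 - <<'E'
from h import *
place(21,49.3,55.5)
x,y=ST[21];open_gripper();movel([x,y,120],max_speed=100)
movel([x-50,y,250],max_speed=200);check(21,55.5);check(18,54)
movep([430,-210,220],rot(np.radians(0)));c=camera("wrist");cv2.imwrite("pics/w10.png",c["image"]);bar(c,15,-330,-80,x0=370);print(st())
E
```

```text
enter False (array([ 614.8, -334.3,   75. ]), array([-0.4,  0.7, -3.2]), 19.6, 54.5)
14 False (array([ 614.8, -334.4,   63.1]), array([-1.2, -0.5, -4.3]), 19.5, 55.1)
7 False (array([ 614.9, -334.3,   56. ]), array([-0.2, -0.2, -5.3]), 19.5, 55.5)
3 False (array([ 614.9, -334.1,   51.8]), array([ 0.4, -0.9, -7.9]), 19.5, 55.8)
0 False (array([ 615.1, -334.6,   49.4]), array([-0. , -1.1, -1.4]), 19.3, 56.1)
-1.5 False (array([ 615.1, -334.6,   49.3]), array([-6.7,  6.3, 19.6]), 19.4, 56.4)
   -80 261 y -2.2 top 67.3
   -60 266 y -1.1 top 67.0
   -24 310 y -0.9 top 67.0
   0 314 y -1.6 top 66.9
   45 381 y -1.2 top 67.0
   65 404 y -1.1 top 67.0
  ends [-80.   81.8] expect top 66.0
   -80 167 y -2.3 top 64.1
   -60 251 y -2.0 top 64.1
   -24 284 y -2.0 top 63.8
   0 302 y -2.0 top 63.9
   45 344 y -1.7 top 63.9
   65 258 y -2.0 top 63.7
  ends [-73.4  74.9] expect top 63.0
15 1586 (array([ 428.7, -212. ]), 136.4, 15.9, -80.3) 16.1
(array([ 430.5, -210.5,  220. ]), array([ 0.4,  0.2, -1.3]), 85.4, 60.0)
```

View pics/w10.png

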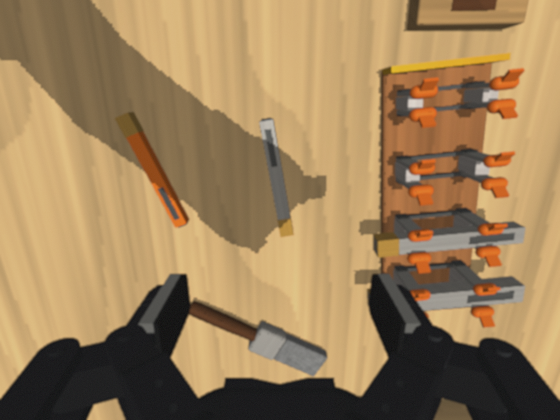

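The 15 mm chisel is at (275,177) → (428.7,-212), axis 99.7°, with a clean 136 x 16 fit. The 18 and 21 are both home on the rail.

```bash
python3 - <<'E'
from h import *
pick((428.7,-212),99.7,z=3)
movep([*ST[15],150],rot(np.radians(YR-90)));print(st())
held(15)
E
```

```text
clamped (array([ 428.8, -212. ,    3.3]), array([-0.5,  2.1,  9.5]), 13.2, 62.4)
lifted (array([ 428.4, -211.8,   99.5]), array([ 0.7,  0.1, -2.4]), 13.1, 63.4)
(array([ 600.2, -195.9,  149.6]), array([-0.5,  0.1, -1.5]), 13.4, 64.8)
   -65 338 y 1.0 topz 13.5
   -50 686 y 0.8 topz 13.3
   -35 721 y 0.5 topz 13.2
   -20 133 y 0.5 topz 13.2
   10 506 y 0.5 topz 13.4
   25 1062 y 0.5 topz 13.4
   40 1168 y 0.4 topz 13.4
   55 1253 y 0.8 topz 13.3
```

```bash
python3 - <<'E'
from h import *
place(15,48.3,52.5)
x,y=ST[15];open_gripper();movel([x,y,120],max_speed=100)
movel([x-50,y-30,280],max_speed=200)
for d,z in((15,52.5),(18,54),(21,55.5)):check(d,z)
movep([480,60,330],rot(np.radians(86)));c=camera("wrist");cv2.imwrite("pics/w11.png",c["image"])
c=camera("top");cv2.imwrite("pics/top1.png",c["image"]);print(st())
E
```

```text
enter False (array([ 600.7, -195.6,   74.2]), array([-0.4,  0.4, -2.1]), 13.4, 66.1)
14 False (array([ 600.6, -195.4,   62. ]), array([-0.4,  0.4, -3.1]), 13.2, 66.8)
7 False (array([ 600.7, -195.4,   55. ]), array([-0.5,  0.8, -2.7]), 13.3, 67.2)
3 False (array([ 600.6, -195.3,   50.9]), array([ 1. , -0.1, -6.5]), 13.4, 67.5)
0 False (array([ 600.9, -195.6,   48.4]), array([-0.1,  1. , -0.5]), 13.3, 67.8)
-1.5 False (array([ 600.9, -195.7,   48.3]), array([-7.6,  6.5, 24.7]), 13.2, 68.0)
   -80 28 y -1.7 top 61.2
   -60 174 y -1.9 top 61.3
   -24 191 y -1.1 top 60.9
   0 198 y -2.0 top 60.9
   45 235 y -1.3 top 61.1
   65 50 y -1.5 top 60.2
  ends [-65.5  67.8] expect top 60.0
   -80 136 y -1.2 top 64.3
   -60 216 y -0.7 top 64.0
   -24 241 y -1.0 top 63.9
   0 243 y -0.6 top 64.0
   45 291 y -1.1 top 64.1
   65 219 y -0.7 top 63.9
  ends [-72.9  74.8] expect top 63.0
   -80 258 y 0.1 top 67.3
   -60 250 y -0.1 top 67.0
   -24 303 y 0.3 top 67.0
   0 307 y 0.3 top 67.0
   45 352 y -0.3 top 67.0
   65 385 y 0.3 top 66.9
  ends [-80.5  82. ] expect top 66.0
(array([480.1,  59.5, 329.8]), array([ 0.1, -0.3,  0.1]), 85.5, 72.6)
```

View pics/top1.png

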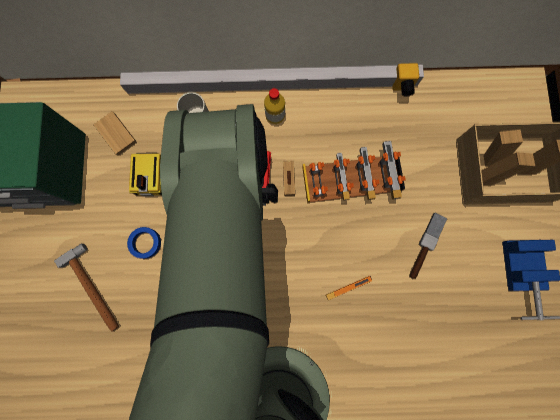

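The top view shows the three chisels in their stations (341–391, 170), station 12 empty since that chisel is absent, and the bystanders where they were. All lids measured flat.

```bash
python3 -c "
from workcell import *
print(finish_job())"
```

```text
the job is handed in; nothing more can be done
None
```

The job is handed in: the 15, 18 and 21 mm chisels are clicked home (no 12 mm was on the bench), the loose yellow and red lids are snapped shut, and the blue was already caught; my first yellow tug was a straight pull that resisted the lid, so I repeated it along the hinge arc.

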